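Seat a bearing ring on the mandrel and click the expander lever to its fourth stop

ROBOT

A 6-joint arm with a two-finger parallel gripper is mounted at the origin on the work surface. World frame = base frame: x ahead of the robot, y to its left, z up, the work surface at z = 0. Lengths are in m, angles in rad, forces in N, time in s.
With the tool pointing down it reaches from about 0.3 to 1 m from the base axis. Payload 5.1 kg.
Tool frame: the origin (TCP) lies at the very end of the fingers, on their centre line; the grasp point (between the pads) lies 19 mm behind it; z points along the fingers, y is the line along which they close (so a half turn about z gives the same grasp; the last joint's range is limited). The gripper opens to 95 mm and grips with 3 to 60 N. Pads are 20 mm wide; open, the fingers measure 119 mm over their backs; the gripper's body (75 mm by 180 mm) begins 59 mm behind the grasp point.
Start: joints at [1.095, 0.124, 1.65, -0, 1.367, -0.083], TCP at [0.249, 0.6, 0.215] pointing down, gripper open.
Joint ranges: [-2.61, 2.61], [-1.02, 2.33], [0.03, 2.71], [-1.35, 4.49], [0.32, 2.68], [-2.91, 2.91]. Speed limits (rad/s): [2.57, 2.57, 3.14, 3.14, 3.14, 3.14].

INTERFACE

Orientations are given as a unit quaternion [w, x, y, z].
In Python, from cell import sensors, viewer, workorder gives the robot as it stands.
- The arm moves only by the shell command python3 -m pendant 'ROWS' [FORCE]. ROWS is JSON, a list of rows, each an object with "linear": the shift along the tool's x, y, z each as a share of 0.06 m, from -1 to 1, a list of three; "angular": the turn, a rotation vector about the tool's x, y, z each as a share of 5 degrees, from -1 to 1, a list of three; "claw": the closure, from -1 (fully open) to 1 (shut). In form: [{"linear": [tx, ty, tz], "angular": [wx, wy, wz], "claw": claw}, ...]. A call has 1 to 8 rows; each row shifts and turns the commanded pose from where the row before left it, along the tool's axes as they then stand; what a row does not reach is not made up. A row lasts 1/8 s, in which the tool goes at most 62.5 mm and 10.7 degrees, less where a joint would pass 70% of its speed; a pose out of reach is approached as far as the arm can. A call with a number of a shift or a turn outside -1 to 1 is refused whole. A call with a gripper value outside its range is refused whole. The fingers move at their own pace and stop on an object; FORCE is the grip in N (left out, the last holds). Time passes only in rows, so rows that do not move let the fingers close. It gives the time, the measured TCP pose, the force, the opening and the grip force at its end, in the units of the state.
- sensors.sense(): the state, without advancing time (a new reading comes with each control period).
- viewer.get_image(name): name is "scene" or "top" or "wrist"; returns a dict with "img" (400x640x3 uint8, red, green, blue), "range_z" (400x640 float32, m along the optical axis (not along the pixel's ray), 0 where there is no reading), "fov_y" (degrees; the focal length in pixels is half the picture's height over the tangent of half this angle, whatever the lens; pixels are square), "cx", "cy" (the principal point, pixels), "pose" (4x4, takes a point from camera to world coordinates); the wrist camera has in their place "mount" (4x4, takes a point from camera to tool coordinates, whose origin is the TCP and whose axes are the flange's). Camera axes: x right, y down, z forward; pixel columns grow to the right and rows downward; lengths in m; the calibration is good to about 2 mm. A picture is of the moment at which its call begins: read the wrist's pose just before it.
- workorder.close_job(): hands the job in; it is judged then, once.
The state is a dict: "time_s": time; "q": joint angles; "joint_velocities": joint speeds; "joint_torque": joint torques, N m; "tool_pos": TCP position; "ee_rot": TCP orientation; "force": force on the tool from outside, world axes, zero at the start; "ft_torque": the same for the moment, N m; "width": opening from 0.0 (shut) to 1.0 (fully open); "gripper_force": force on a finger pad.
Only numpy, scipy, OpenCV 4.12 (cv2) and the standard library are available. Lean on these libraries where they do the work, as an engineer would, in place of code of your own. Each camera call takes 0.05 s, during which the arm holds its last target. There are 200 camera calls.

TASK

Lift the steel bearing ring up off its storage post and seat it fully down over the spindle of the blue mandrel fixture, then let go of it. Then swing the fixture's red-handled lever counter-clockwise (seen from above) from its rest until it has gone over exactly four clicks, never into the fifth, and finish while still holding it there with the fingers, because the lever springs back when released. Leave everything else on the bench where it is.

Things in the scene. Friction and masses are not known exactly. Their poses are not given: they have to be found in the camera images.
- ring: the steel bearing ring (bright metal), 52 mm outside diameter, 30 mm bore, 18 mm high, about 0.16 kg, loose. It lies level round the peg of an orange storage post, resting on the post's shoulder. Origin: centre of its underside; z up through the bore
- post: the orange storage post that carries the steel ring at the start, fixed. Foot 84 mm across, shoulder 80 mm above the bench (42 mm across), above it a 22 mm thick steel peg whose tip is 118 mm above the bench. Origin: centre of its underside on the bench
- fixture: the blue mandrel fixture, fixed: base 150 x 150 x 20 mm, a grey block at its far side (+x of the fixture, 62 mm from the middle, 28 mm wide, top 50 mm above the bench) that holds the click plunger, and in the middle a toothed aluminium lever hub (48 mm radius, top 41 mm above the bench) under the spindle. Origin: centre of the base's underside, on the axis of spindle and lever; z up
- seat (a point): centre of the seat of the fixture: the level round steel shoulder, 44 mm across, 70 mm above the bench, on which the ring must lie. The aluminium spindle rises from it on the same axis: 25 mm thick for 18 mm, then tapering to a tip 30 mm above the seat. The lever turns about the vertical axis through this point
- lever_grip (a point): centre of the top of the lever's upright red handle: a round pin 18 mm thick, 59 mm long (41 to 100 mm above the bench), at the end of a flat steel arm 125 mm from the seat's axis. At rest the handle lies 2.45 rad (140 degrees) counter-clockwise from the fixture's +x axis: on the robot's side of the fixture, to the robot's left
- lever (a joint): turn of the lever about the seat's vertical axis, rad: 0 at rest, growing counter-clockwise from above, stop at 1.4. A spring pushes it back to 0. Clicks are 0.2 rad apart: tooth tops at 0.1, 0.3, 0.5, 0.7, 0.9.., notches at 0.2, 0.4, 0.6, 0.8..; the fourth notch is at 0.8. Pushing at the handle takes 6 to 16 N: resistance climbs before each tooth top and drops just after it
- other_ring: a black plastic ring of the same size on the second storage post, loose; not to be used. Origin: centre of its underside
- other_post: the second storage post, the same as the first, fixed, carrying the black ring; origin: centre of its underside
- mallet: yellow-faced mallet lying on the bench, 40 mm high, head 110 mm long, wooden handle 205 mm long; loose, leave alone. Origin: under the head's centre
- sleeve_a: black flanged sleeve standing upright, 60 mm across, 85 mm high; loose, leave alone. Origin: centre of its underside
- sleeve_b: a second black flanged sleeve, same size; loose, leave alone
- tape: white ring-shaped roll lying flat, 90 mm across, 25 mm high; loose, leave alone. Origin: centre of its underside
- drill: blue and black cordless drill standing on its battery, about 205 mm high; loose, leave alone. Origin: centre of its underside
There are look-alikes about, which are no part of the job. There is more than one size of the ring; the one meant has the size given above. What is shaped like the fixture but orange or turquoise is not meant.

How it is judged:
By the outcome, as a careful person would: the job done as asked, in the order asked, and still so for the second after the job is handed in, while the arm keeps its last pose, push and grip.
It also fails if it takes over 67 s, if anything falls off the work surface, if the arm or the gripper's body presses on something with over 40 N, if the wrist force passes 120 N, or if a joint passes its speed limit or range.

## Working session

There is one attempt and no reset: what is moved stays moved. The work goes in short steps, Python scripts to look and compute and a shell command to move; the robot and the scene stay as the last step left them, time stands still between calls to the robot, and variables do not carry over. Pictures are saved under pics/ and viewed, at most 10 in all, crops included, and the job is handed in when it is done.

```bash
mkdir -p pics; ls
python3 - <<'E'
from cell import sensors, viewer
import cv2, numpy as np
print(sensors.sense())
for n in ("scene","top"):
    d=viewer.get_image(n); np.savez(f"{n}0.npz",**d)
    cv2.imwrite(f"pics/{n}0.png",d["img"][:,:,::-1]); print(n,d["fov_y"],d["cx"],d["cy"],d["pose"].round(3).tolist())
E
```

```text
pics
{'time_s': 0.0, 'q': array([ 1.09538133e+00,  1.24524801e-01,  1.65166197e+00,  7.98031907e-06,
        1.36749484e+00, -8.26035350e-02]), 'joint_velocities': array([ 0.00038729, -0.0013349 ,  0.00084802,  0.00150562, -0.0020646 ,
        0.0005452 ]), 'joint_torque': array([-2.06507917e-03, -4.17565584e+01, -3.59948373e+01,  7.73268146e-02,
        4.88762360e-02, -1.72420987e-04]), 'tool_pos': array([0.24854528, 0.59991288, 0.21338142]), 'ee_rot': array([-2.91408335e-04,  1.95146120e-01,  9.80773624e-01, -1.00300908e-03]), 'force': array([ 0.40030941, -0.77350926, -0.48950019]), 'ft_torque': array([0.01663687, 0.01862681, 0.00056937]), 'gripper_force': 0.0, 'width': 1.001867877690434}
scene 55.03090745489155 316.5861080185541 203.96463540640335 [[-0.695, 0.485, -0.531, 1.035], [0.719, 0.457, -0.523, 0.476], [-0.01, -0.746, -0.666, 0.721], [0.0, 0.0, 0.0, 1.0]]
top 52.200468471964555 322.88232641955005 200.29414831477865 [[0.018, -0.992, 0.122, 0.371], [-1.0, -0.017, 0.017, -0.052], [-0.015, -0.123, -0.992, 1.425], [0.0, 0.0, 0.0, 1.0]]
```

View pics/scene0.png

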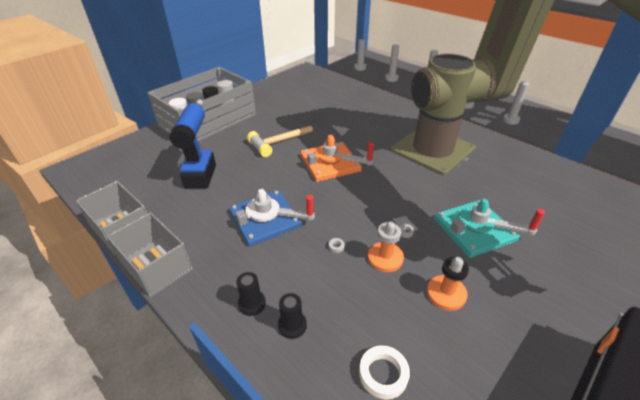

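View pics/top0.png

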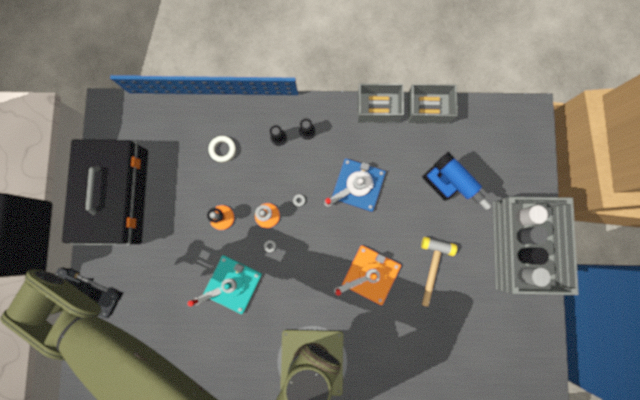

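The scene view shows the steel ring on the orange post (389,232), the blue fixture (265,212) with its red handle (310,205), and the black ring at (456,268). In the top view the same items are at (267,212), (360,182), (328,202) and (221,216).

```bash
cat > h.py <<'E'
import numpy as np, cv2
from scipy.optimize import least_squares
from scipy.spatial.transform import Rotation as R
def cloud(d,pose=None):
    f=200/np.tan(np.radians(float(d["fov_y"])/2)); z=d["range_z"]
    v,u=np.mgrid[:400,:640]
    P=np.stack([(u-d["cx"])/f*z,(v-d["cy"])/f*z,z],-1)
    T=d["pose"] if pose is None else pose
    W=P@T[:3,:3].T+T[:3,3]; W[z==0]=np.nan
    return W
def circ(p,r=None):
    c0=np.median(p,0)
    if r: return least_squares(lambda c:np.hypot(*(p-c).T)-r,c0,loss="soft_l1",f_scale=.001).x
    return least_squares(lambda c:np.hypot(*(p-c[:2]).T)-c[2],[*c0,.02],loss="soft_l1",f_scale=.001).x
def grab():
    from cell import sensors, viewer
    s=sensors.sense(); d=viewer.get_image("wrist"); T=np.eye(4)
    T[:3,:3]=R.from_quat(np.roll(s["ee_rot"],-1)).as_matrix(); T[:3,3]=s["tool_pos"]
    d["pose"]=T@d["mount"]; return s,d
E
python3 - <<'E'
from h import *
box={"scene":dict(post=(360,410,215,275),fix=(225,318,185,245)),"top":dict(post=(248,285,195,232),fix=(322,392,152,215))}
for n in box:
    d=dict(np.load(f"{n}0.npz")); W=cloud(d); hsv=cv2.cvtColor(d["img"],cv2.COLOR_RGB2HSV).astype(int)
    for k,(a,b,c,e) in box[n].items():
        w=W[c:e,a:b].reshape(-1,3); H=hsv[c:e,a:b].reshape(-1,3)
        print(n,k,"z hist",np.histogram(w[:,2],bins=np.arange(-.01,.14,.01))[0])
        hue=H[:,0]; sat=H[:,1]>120
        for nm,m in dict(red=sat&((hue<5)|(hue>174)),orange=sat&(hue>5)&(hue<18),blue=sat&(hue>100)&(hue<125),grey=(H[:,1]<70)&(H[:,2]>90)).items():
            p=w[m]
            if len(p)>8:
                lo=p[p[:,2]<.03]; hi=p[p[:,2]>.085]
                for t,q in(("all",p),("lo",lo),("hi",hi)):
                    if len(q)>5: print("  ",nm,t,len(q),"min",np.nanpercentile(q,3,0).round(3),"max",np.nanpercentile(q,97,0).round(3),"med",np.nanmedian(q,0).round(3))
            if nm=="blue" and len(p)>20:
                q=p[(p[:,2]>.012)&(p[:,2]<.028)]; print("  rect",cv2.minAreaRect(q[:,:2].astype(np.float32)))
E
```

```text
scene post z hist [ 225 1522  639   37   35   44   37   40    2   61  220   61   57    6
    0]
   orange all 853 min [0.454 0.132 0.002] max [0.528 0.206 0.06 ] med [0.501 0.177 0.015]
   orange lo 707 min [0.452 0.131 0.002] max [0.528 0.207 0.024] med [0.501 0.178 0.015]
   grey all 1510 min [ 0.349  0.048 -0.001] max [0.551 0.22  0.114] med [0.477 0.151 0.002]
   grey lo 1094 min [ 0.346  0.045 -0.001] max [0.554 0.222 0.015] med [0.455 0.128 0.002]
   grey hi 381 min [0.47  0.145 0.087] max [0.514 0.191 0.119] med [0.496 0.172 0.099]
scene fix z hist [ 452 2482  387 1024  189  562  118   75  116   52   60   43    0    0
    0]
   red all 127 min [ 0.529 -0.05   0.048] max [ 0.541 -0.036  0.102] med [ 0.537 -0.04   0.081]
   red hi 54 min [ 0.527 -0.05   0.087] max [ 0.542 -0.036  0.102] med [ 0.535 -0.041  0.098]
   blue all 1120 min [ 0.53  -0.221  0.006] max [ 0.685 -0.063  0.023] med [ 0.626 -0.104  0.021]
   blue lo 1112 min [ 0.53  -0.221  0.006] max [ 0.685 -0.063  0.023] med [ 0.626 -0.104  0.021]
  rect ((0.6013190746307373, -0.1488184630870819), (0.15008606016635895, 0.
[... 1039 characters left out ...]
6  0.097]
   red hi 20 min [ 0.526 -0.051  0.093] max [ 0.542 -0.04   0.103] med [ 0.534 -0.046  0.098]
   blue all 956 min [ 0.525 -0.226  0.013] max [ 0.677 -0.08   0.026] med [ 0.597 -0.153  0.02 ]
   blue lo 952 min [ 0.525 -0.226  0.013] max [ 0.677 -0.08   0.026] med [ 0.597 -0.153  0.02 ]
  rect ((0.602399468421936, -0.15038079023361206), (0.14793571829795837, 0.14874154329299927), 72.39466857910156)
   grey all 3121 min [ 0.503 -0.264 -0.005] max [ 0.719 -0.027  0.07 ] med [ 0.609 -0.138  0.001]
   grey lo 2452 min [ 0.502 -0.264 -0.006] max [ 0.72  -0.026  0.02 ] med [ 0.627 -0.131  0.   ]
   grey hi 43 min [ 0.591 -0.157  0.089] max [ 0.612 -0.138  0.104] med [ 0.6   -0.148  0.095]
```

```bash
cat >> h.py <<'E'
def go(t):
    from cell import sensors
    s=sensors.sense(); r=R.from_quat(np.roll(s["ee_rot"],-1)); M=r.as_matrix()
    e=r.inv().apply(np.array(t)-s["tool_pos"])/.06
    tilt=r.inv().apply(np.cross(M[:,2],[0,0,-1]))*180/np.pi/5
    print("units",e.round(3),"yaw_y",np.degrees(np.arctan2(M[1,1],M[0,1])).round(2),"tiltfix",tilt.round(3),"pos",s["tool_pos"].round(4),"t",s["time_s"],"F",s["force"].round(1),"w",s["width"],"gf",s["gripper_force"])
E
python3 -m pendant '[{"linear":[0,0,0],"angular":[0,0,1],"claw":-1},{"linear":[0,0,0],"angular":[0,0,1],"claw":-1},{"linear":[0,0,0],"angular":[0,0,1],"claw":-1},{"linear":[0,0,0],"angular":[0,0,1],"claw":-1},{"linear":[0,0,0],"angular":[0,0,1],"claw":-1},{"linear":[0,0,0],"angular":[0,0,1],"claw":-1},{"linear":[0,0,0],"angular":[0,0,1],"claw":-1},{"linear":[0,0,0],"angular":[0,0,0],"claw":-1}]' 25
python3 -c "
from h import *
go([.491,.167,.213])"
```

```text
time_s: 1.1
tool_pos: [0.2487, 0.6002, 0.214]
ee_rot: [0.0, 0.481, 0.877, -0.001]
force: [0.4, -0.1, 0.9]
width: 1.001
gripper_force: 0.0
units [-8.259 -0.481  0.022] yaw_y 32.55 tiltfix [-0.011  0.006  0.   ] pos [0.2487 0.6002 0.214 ] t 1.1 F [ 0.4 -0.1  0.9] w 1.0012837362752058 gf 0.0
```

```bash
python3 -m pendant '[{"linear":[-0.8,-0.05,0],"angular":[0,0,0],"claw":-1},{"linear":[-0.8,-0.05,0],"angular":[0,0,0],"claw":-1},{"linear":[-0.8,-0.05,0],"angular":[0,0,0],"claw":-1},{"linear":[-0.8,-0.05,0],"angular":[0,0,0],"claw":-1},{"linear":[-0.8,-0.05,0],"angular":[0,0,0],"claw":-1},{"linear":[-0.8,-0.05,0],"angular":[0,0,0],"claw":-1},{"linear":[-0.7,-0.05,0],"angular":[0,0,0],"claw":-1},{"linear":[-0.5,-0.05,0],"angular":[0,0,0],"claw":-1}]'
python3 -m pendant '[{"linear":[-0.5,0,0],"angular":[0,0,0],"claw":-1},{"linear":[-0.5,0,0],"angular":[0,0,0],"claw":-1},{"linear":[-0.2,0,0],"angular":[0,0,0],"claw":-1},{"linear":[0,0,0],"angular":[0,0,0],"claw":-1},{"linear":[0,0,0],"angular":[0,0,0],"claw":-1}]' >/dev/null
python3 - <<'E'
from h import *
go([.491,.167,.213])
s,d=grab(); np.savez("w1.npz",**d); cv2.imwrite("pics/w1.png",d["img"][:,:,::-1])
W=cloud(d); w=W.reshape(-1,3); w=w[(np.hypot(w[:,0]-.491,w[:,1]-.167)<.05)]
print(np.histogram(w[:,2],bins=np.arange(-.01,.14,.005)))
E
```

```text
time_s: 2.1
tool_pos: [0.4225, 0.2823, 0.2145]
ee_rot: [0.0, 0.481, 0.877, -0.0]
force: [0.2, 0.5, -0.7]
width: 1.001
gripper_force: 0.0
units [-1.075 -0.078  0.026] yaw_y 32.56 tiltfix [-0.001 -0.005 -0.   ] pos [0.4602 0.2239 0.2146] t 2.725 F [-0.1 -1.2  0.2] w 1.0006443324761265 gf 0.0
(array([  0,  18, 805,  52, 809, 936,  28,  32,  29,  30,  35,  35,  28,
        24,   2,   0,   0,   0,  70, 101, 125, 932, 236,  38,  92, 226,
        23,   0,   0,   0]), array([-0.01 , -0.005,  0.   ,  0.005,  0.01 ,  0.015,  0.02 ,  0.025,
        0.03 ,  0.035,  0.04 ,  0.045,  0.05 ,  0.055,  0.06 ,  0.065,
        0.07 ,  0.075,  0.08 ,  0.085,  0.09 ,  0.095,  0.1  ,  0.105,
        0.11 ,  0.115,  0.12 ,  0.125,  0.13 ,  0.135,  0.14 ]))
```

View pics/w1.png

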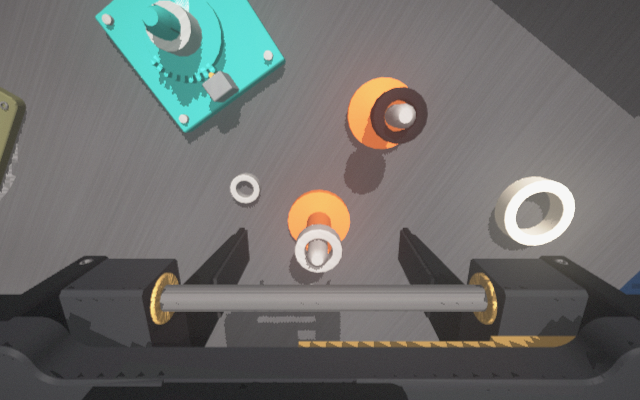

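The wrist view shows the steel ring at (318,250) on its post. The black ring is at (400,115) and a smaller ring lies loose at (245,188). I'll fit the steel ring now.

```bash
cat >> h.py <<'E'
def top(W,c,zl,zh,rl,rh):
    w=W.reshape(-1,3); r=np.hypot(w[:,0]-c[0],w[:,1]-c[1]); return w[(r>rl)&(r<rh)&(w[:,2]>zl)&(w[:,2]<zh)]
def annulus(p):
    # min enclosing of the outline: fit hull outline with circle
    h=cv2.convexHull(p[:,:2].astype(np.float32))[:,0].astype(float); return circ(h),np.median(p[:,2])
E
python3 - <<'E'
from h import *
for f in("w1","top0","scene0"):
    W=cloud(dict(np.load(f+".npz")))
    print(f,"ringtop",annulus(top(W,(.491,.167),.095,.103,0,.04)),"foot",annulus(top(W,(.491,.167),.010,.024,0,.055)))
    p=top(W,(.491,.167),.112,.125,0,.04); print("  peg",p[:,:2].mean(0),p[:,2].mean())
E
```

```text
w1 ringtop (array([0.49012022, 0.16663068, 0.0256042 ]), np.float64(0.0993751919671273)) foot (array([0.48919294, 0.16655263, 0.04156588]), np.float64(0.015156146716885505))
  peg [0.48799309 0.16837934] 0.11713165548727386
top0 ringtop (array([0.49016744, 0.16679427, 0.02503984]), np.float64(0.09820959432012122)) foot (array([0.48938863, 0.16711443, 0.04104227]), np.float64(0.013854097294520362))
  peg [0.4893024  0.16702832] 0.11685135363663272
scene0 ringtop (array([0.48927137, 0.16661353, 0.02545771]), np.float64(0.09893171747764684)) foot (array([0.48811335, 0.1667491 , 0.04197901]), np.float64(0.014887568418522013))
  peg [0.49091567 0.16826878] 0.11675517607803199
```

```bash
python3 -m pendant '[{"linear":[-0.5,-0.04,0],"angular":[0,0,0],"claw":-1},{"linear":[-0.4,-0.06,0],"angular":[0,0,0],"claw":-1},{"linear":[-0.16,0,0],"angular":[0,0,0],"claw":-1},{"linear":[0,0,0],"angular":[0,0,0],"claw":-1},{"linear":[0,0,0],"angular":[0,0,0],"claw":-1}]' >/dev/null
python3 - <<'E'
from h import *
go([.49,.1667,.071])
s,d=grab(); W=cloud(d); np.savez("w2.npz",**d)
print("ringtop",annulus(top(W,(.491,.167),.095,.103,0,.04)))
E
```

```text
units [-0.011  0.005  2.393] yaw_y 32.54 tiltfix [-0.001 -0.005 -0.   ] pos [0.4894 0.1671 0.2146] t 3.4 F [-1.2  1.   0.6] w 1.0003952096268534 gf 0.0
ringtop (array([0.49019235, 0.16641637, 0.02558175]), np.float64(0.09925693546825565))
```

```bash
python3 -m pendant '[{"linear":[0,0,0.5],"angular":[0,0,0],"claw":-1},{"linear":[0,0.01,0.5],"angular":[0,0,0],"claw":-1},{"linear":[0,0,0.5],"angular":[0,0,0],"claw":-1},{"linear":[0,0,0.5],"angular":[0,0,0],"claw":-1},{"linear":[0,0,0.3],"angular":[0,0,0],"claw":-1},{"linear":[0,0,0.09],"angular":[0,0,0],"claw":-1},{"linear":[0,0,0],"angular":[0,0,0],"claw":-1}]' 
python3 -m pendant '[{"linear":[0,0,0],"angular":[0,0,0],"claw":0.3},{"linear":[0,0,0],"angular":[0,0,0],"claw":1},{"linear":[0,0,0],"angular":[0,0,0],"claw":1},{"linear":[0,0,0],"angular":[0,0,0],"claw":1},{"linear":[0,0,0],"angular":[0,0,0],"claw":1},{"linear":[0,0,0],"angular":[0,0,0],"claw":1},{"linear":[0,0,0],"angular":[0,0,0],"claw":1}]' 20
python3 -m pendant '[{"linear":[0,0,0],"angular":[0,0,0],"claw":1},{"linear":[0,0,0],"angular":[0,0,0],"claw":1}]'
```

```text
time_s: 4.32
tool_pos: [0.4906, 0.1669, 0.0718]
ee_rot: [0.0, 0.481, 0.877, 0.0]
force: [0.3, -0.1, 0.7]
width: 1.001
gripper_force: 0.0
time_s: 5.2
tool_pos: [0.4903, 0.1666, 0.0713]
ee_rot: [-0.0, 0.481, 0.877, -0.0]
force: [-0.1, 0.3, 1.2]
width: 0.535
gripper_force: 20.0
time_s: 5.45
tool_pos: [0.4903, 0.1667, 0.0713]
ee_rot: [-0.0, 0.481, 0.877, -0.0]
force: [-0.3, 0.5, 0.3]
width: 0.533
gripper_force: 20.0
```

```bash
python3 -m pendant '[{"linear":[0,0,-0.1],"angular":[0,0,0],"claw":1},{"linear":[0,0,-0.3],"angular":[0,0,0],"claw":1},{"linear":[0,0,-0.5],"angular":[0,0,0],"claw":1},{"linear":[0,0,-0.5],"angular":[0,0,0],"claw":1},{"linear":[0,0,-0.4],"angular":[0,0,0],"claw":1},{"linear":[0,0,-0.2],"angular":[0,0,0],"claw":1},{"linear":[0,0,0],"angular":[0,0,0],"claw":1},{"linear":[0,0,0],"angular":[0,0,0],"claw":1}]' 30
python3 - <<'E'
from h import *
s,d=grab(); W=cloud(d); np.savez("w3.npz",**d); cv2.imwrite("pics/w3.png",d["img"][150:400,150:490,::-1])
c=s["tool_pos"]; p=top(W,c,c[2]+.02,c[2]+.035,0,.035); print("held ring",annulus(p),len(p),c)
print("height hist",np.histogram(top(W,c,0,.3,0,.03)[:,2]-c[2],bins=np.arange(-.02,.06,.004))[0])
for f in("top0","scene0"):
    W=cloud(dict(np.load(f+".npz"))); F=(.602,-.149)
    q=top(W,F,.067,.074,.012,.03); print(f,"seat",annulus(q),len(q)); q=top(W,F,.036,.046,0,.056);
    q=top(W,F,.092,.11,0,.03);print("tip",annulus(q),q[:,:2].mean(0),q[:,2].max())
go([.602,-.149,.182])
E
```

```text
time_s: 6.45
tool_pos: [0.4896, 0.1665, 0.1901]
ee_rot: [-0.001, 0.481, 0.877, -0.001]
force: [0.3, 0.3, -1.6]
width: 0.534
gripper_force: 30.0
held ring (array([0.49269897, 0.17481656, 0.02426466]), np.float64(0.2178832251288002)) 4201 [0.48959612 0.16651045 0.19010558]
height hist [   0    0    0    0    0   30   38   90  371  452  462 1948 1457  118
  129  113  111  106  114]
top0 seat (array([ 0.60212271, -0.14937795,  0.02100947]), np.float64(0.06997184947150792)) 68
tip (array([ 0.60141137, -0.14946725,  0.0098492 ]), np.float64(0.09863949607978495)) [ 0.60067797 -0.148833  ] 0.10621143998132143
scene0 seat (array([ 0.60055388, -0.15012049,  0.02185691]), np.float64(0.07094314757894293)) 85
tip (array([ 0.60109382, -0.14853231,  0.00909999]), np.float64(0.09781908416229795)) [ 0.60186595 -0.14733181] 0.10409116984434941
units [-5.443 -1.242  0.129] yaw_y 32.49 tiltfix [-0.027 -0.009 -0.   ] pos [0.4895 0.1665 0.1898] t 6.5 F [ 0.4  0.7 -1.6] w 0.5335838492013171 gf 29.999644202180207
```

View pics/w3.png

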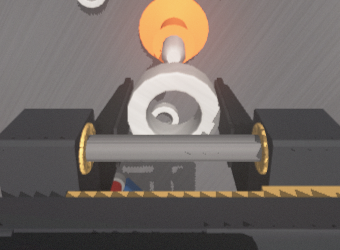

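The crop shows the ring held level, centred at about (172,112), with the post left behind at (175,30).

```bash
python3 -m pendant '[{"linear":[-0.3,-0.08,0],"angular":[0,0,0],"claw":1},{"linear":[-0.5,-0.16,0],"angular":[0,0,0],"claw":1},{"linear":[-0.6,-0.2,0],"angular":[0,0,0],"claw":1},{"linear":[-0.6,-0.2,0],"angular":[0,0,0],"claw":1},{"linear":[-0.6,-0.2,0],"angular":[0,0,0],"claw":1},{"linear":[-0.6,-0.2,0],"angular":[0,0,0],"claw":1},{"linear":[-0.4,-0.1,0],"angular":[0,0,0],"claw":1},{"linear":[-0.3,-0.1,0],"angular":[0,0,0],"claw":1}]'
python3 -m pendant '[{"linear":[-0.2,0,0],"angular":[0,0,0],"claw":1},{"linear":[0,0,0],"angular":[0,0,0],"claw":1},{"linear":[0,0,0],"angular":[0,0,0],"claw":1},{"linear":[0,0,0],"angular":[0,0,0],"claw":1}]' >/dev/null
python3 - <<'E'
from h import *
go([.6015,-.149,.182])
s,d=grab(); W=cloud(d); np.savez("w4.npz",**d); cv2.imwrite("pics/w4.png",d["img"][:,:,::-1])
F=(.602,-.149)
for a,b,r0,r1 in((.067,.074,.012,.03),(.036,.045,0,.055),(.092,.11,0,.02)):
    q=top(W,F,a,b,r0,r1); print(annulus(q) if len(q)>9 else 0,len(q),q[:,:2].mean(0))
M=R.from_quat(np.roll(s["ee_rot"],-1)); L=M.inv().apply(W.reshape(-1,3)-s["tool_pos"]).reshape(400,640,3)
m=(L[...,2]<-.024)&(L[...,2]>-.031)&(np.hypot(L[...,0],L[...,1])<.04)
for y in range(-10,11,4):
    x=np.sort(L[m&(abs(L[...,1]-y/1000)<.001)][:,0])*1000; g=np.argmax(np.diff(x)) ; print(y,x[0].round(1),"gap",x[g:g+2].round(1),x[-1].round(1))
for x0 in (-.015,-.01,-.005):
    y=L[m&(abs(L[...,0]-x0)<.001)][:,1]*1000; print(x0,y.min(),y.max())
hz=L[m][:,2]; print("top z",np.median(hz))
m2=(L[...,0]<0)&(L[...,2]<-.003)&(L[...,2]>-.031)&(np.hypot(L[...,0],L[...,1])<.03)&(abs(L[...,1])<.008)
print("lowest ring pts",np.percentile(L[m2][:,2],[1,50,97,99.5]).round(4))
E
```

```text
time_s: 7.5
tool_pos: [0.553, -0.0728, 0.1906]
ee_rot: [-0.001, 0.482, 0.876, -0.0]
force: [-0.2, -0.1, -1.6]
width: 0.528
gripper_force: 30.0
units [-1.345 -0.029  0.155] yaw_y 32.56 tiltfix [ 0.    -0.001 -0.   ] pos [ 0.5596 -0.0801  0.1913] t 8.0 F [-0.1  0.  -1.2] w 0.5331939861920957 gf 29.999440060928464
(array([ 0.60060609, -0.14862822,  0.02040411]), np.float64(0.07146212138824518)) 506 [ 0.59659252 -0.14232185]
(array([ 0.59493521, -0.13469751,  0.03904976]), np.float64(0.04260156008069177)) 237 [ 0.60365719 -0.13310472]
(array([ 0.60082521, -0.14976208,  0.01068005]), np.float64(0.09581047050801089)) 155 [ 0.59806376 -0.14407559]
-10 -12.4 gap [-9.9 10.9] 24.1
-6 -13.4 gap [-13.4  13.6] 25.3
-2 15.0 gap [15.3 16. ] 25.5
2 15.4 gap [16.  16.6] 25.8
6 -13.7 gap [-13.3  13.9] 24.9
10 -12.6 gap [-9.5 10.8] 24.3Traceback (most recent call last):
  File "<stdin>", line 12, in <module>
    return umr_minimum(a, axis, None, out, keepdims, initial, where)
ValueError: zero-size array to reduction operation minimum which has no identity
```

View pics/w4.png

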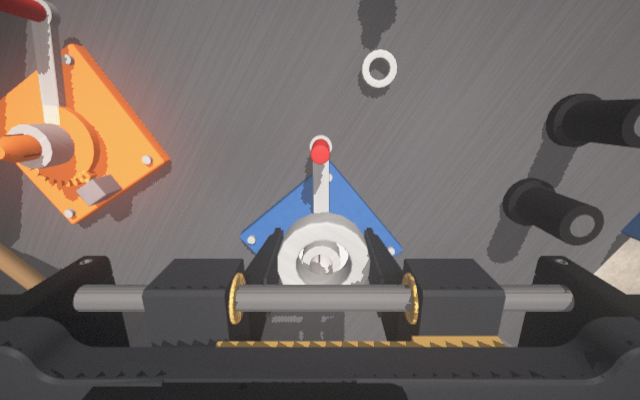

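The wrist view shows the held ring at (323,255). Behind it is the blue fixture, whose lever points up the image to the red handle at (320,150). The ring is centred in the grip to within 0.5 mm, so I move it over the spindle.

```bash
python3 -m pendant '[{"linear":[-0.3,0,0],"angular":[0,0,0],"claw":1},{"linear":[-0.4,-0.02,0.3],"angular":[0,0,0],"claw":1},{"linear":[-0.4,-0.01,0.4],"angular":[0,0,0],"claw":1},{"linear":[-0.2,0,0.3],"angular":[0,0,0],"claw":1},{"linear":[-0.05,0,0.2],"angular":[0,0,0],"claw":1},{"linear":[0,0,0],"angular":[0,0,0],"claw":1},{"linear":[0,0,0],"angular":[0,0,0],"claw":1}]'
python3 - <<'E'
from h import *
go([.6012,-.1491,.097])
s,d=grab(); W=cloud(d); np.savez("w5.npz",**d)
print(annulus(top(W,(.601,-.149),s["tool_pos"][2]-.03,.102,0,.012)))
cv2.imwrite("pics/w5.png",cv2.resize(d["img"][180:340,200:440,::-1],None,fx=3,fy=3))
E
```

```text
time_s: 8.93
tool_pos: [0.602, -0.1497, 0.1201]
ee_rot: [0.001, 0.481, 0.877, 0.0]
force: [-0.1, 0.1, -1.2]
width: 0.532
gripper_force: 30.0
units [ 0.016 -0.006  0.385] yaw_y 32.53 tiltfix [0.009 0.01  0.   ] pos [ 0.602  -0.1497  0.1201] t 8.925 F [-0.1  0.1 -1.2] w 0.5317911038789518 gf 29.99953460879624
(array([ 0.59988302, -0.14849749,  0.00998969]), np.float64(0.09098764506721428))
```

View pics/w5.png

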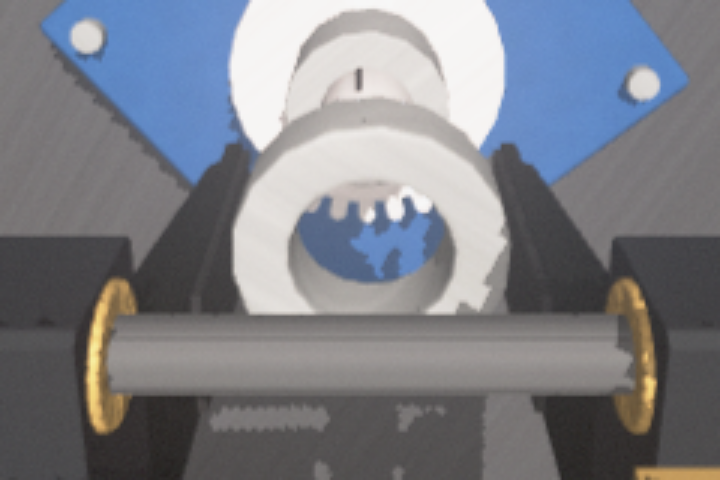

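The ring bore centre is at column 371 and the spindle at column 368, so they line up sideways. I lower the ring in small steps and watch the force.

```bash
python3 -m pendant '[{"linear":[0.01,0,0.2],"angular":[0,0,0],"claw":1},{"linear":[0,0,0.2],"angular":[0,0,0],"claw":1},{"linear":[0,0,0.1],"angular":[0,0,0],"claw":1},{"linear":[0,0,0.1],"angular":[0,0,0],"claw":1},{"linear":[0,0,0],"angular":[0,0,0],"claw":1}]'
python3 -m pendant '[{"linear":[0,0,0.07],"angular":[0,0,0],"claw":1},{"linear":[0,0,0.07],"angular":[0,0,0],"claw":1},{"linear":[0,0,0],"angular":[0,0,0],"claw":1}]'
```

```text
time_s: 9.6
tool_pos: [0.601, -0.1495, 0.0825]
ee_rot: [-0.001, 0.481, 0.877, -0.0]
force: [0.0, 0.2, -3.0]
width: 0.529
gripper_force: 30.0
time_s: 9.98
tool_pos: [0.601, -0.1495, 0.0744]
ee_rot: [-0.0, 0.481, 0.877, -0.0]
force: [-0.3, -0.4, -1.7]
width: 0.529
gripper_force: 30.0
```

```bash
python3 -m pendant '[{"linear":[0,0,0.07],"angular":[0,0,0],"claw":1},{"linear":[0,0,0.07],"angular":[0,0,0],"claw":1},{"linear":[0,0,0.04],"angular":[0,0,0],"claw":1},{"linear":[0,0,0],"angular":[0,0,0],"claw":1}]'
python3 -m pendant '[{"linear":[0,0,0.02],"angular":[0,0,0],"claw":1},{"linear":[0,0,0.01],"angular":[0,0,0],"claw":1},{"linear":[0,0,0],"angular":[0,0,0],"claw":1}]'
```

```text
time_s: 10.48
tool_pos: [0.6011, -0.1495, 0.0637]
ee_rot: [-0.0, 0.481, 0.877, -0.0]
force: [0.9, 0.0, -1.0]
width: 0.533
gripper_force: 30.0
time_s: 10.85
tool_pos: [0.6014, -0.1496, 0.0623]
ee_rot: [0.0, 0.481, 0.877, 0.0]
force: [0.5, -0.5, -1.0]
width: 0.532
gripper_force: 30.0
```

```bash
python3 -m pendant '[{"linear":[0,0,0.02],"angular":[0,0,0],"claw":1},{"linear":[0,0,0.02],"angular":[0,0,0],"claw":1},{"linear":[0,0,0],"angular":[0,0,0],"claw":1}]'
```

```text
time_s: 11.22
tool_pos: [0.6016, -0.1497, 0.0613]
ee_rot: [0.0, 0.481, 0.877, -0.0]
force: [-4.4, 1.2, 6.3]
width: 0.534
gripper_force: 30.0
```

Contact comes at the expected height, so I release and rise.

```bash
python3 -m pendant '[{"linear":[0,0,0],"angular":[0,0,0],"claw":0},{"linear":[0,0,0],"angular":[0,0,0],"claw":-0.5},{"linear":[0,0,0],"angular":[0,0,0],"claw":-1},{"linear":[0,0,0],"angular":[0,0,0],"claw":-1},{"linear":[0,0,0],"angular":[0,0,0],"claw":-1},{"linear":[0,0,0],"angular":[0,0,0],"claw":-1}]'
python3 -m pendant '[{"linear":[0,0,-0.1],"angular":[0,0,0],"claw":-1},{"linear":[0,0,-0.4],"angular":[0,0,0],"claw":-1},{"linear":[0,0,-0.5],"angular":[0,0,0],"claw":-1},{"linear":[0,0,-0.5],"angular":[0,0,0],"claw":-1},{"linear":[0,0,-0.3],"angular":[0,0,0],"claw":-1},{"linear":[0,0,0],"angular":[0,0,0],"claw":-1},{"linear":[0,0,0],"angular":[0,0,0],"claw":-1}]'
python3 - <<'E'
from h import *
from cell import viewer
s,d=grab(); np.savez("w6.npz",**d)
for n,d in(("wrist",d),("scene",viewer.get_image("scene")),("top",viewer.get_image("top"))):
    W=cloud(d); 
    h=cv2.cvtColor(d["img"],cv2.COLOR_RGB2HSV); m=((h[...,0]<5)|(h[...,0]>174))&(h[...,1]>130)
    p=W[m]; p=top(p,(.535,-.045),.096,.106,0,.04); print(n,"handle top",len(p),annulus(p) if len(p)>4 else 0,p.mean(0))
    p=top(W,(.6012,-.149),.080,.094,.008,.03); print("  ring",len(p),annulus(p) if len(p)>9 else 0)
    cv2.imwrite(f"pics/{n}6.png",cv2.resize(d["img"][160:260,200:340,::-1],None,fx=5,fy=5))
go([.535,-.044,.13])
E
```

```text
time_s: 11.98
tool_pos: [0.6013, -0.1496, 0.0598]
ee_rot: [-0.0, 0.481, 0.877, 0.0]
force: [0.1, 0.5, 0.1]
width: 0.979
gripper_force: 0.0
time_s: 12.85
tool_pos: [0.6006, -0.1494, 0.1664]
ee_rot: [-0.001, 0.481, 0.877, -0.0]
force: [-0.1, 0.7, 0.9]
width: 0.997
gripper_force: 0.0
wrist handle top 468 (array([ 0.53339123, -0.04567145,  0.00854495]), np.float64(0.10096586142497194)) [ 0.53353419 -0.04584668  0.10084607]
  ring 2060 (array([ 0.60155811, -0.14969019,  0.02553013]), np.float64(0.0892672670864276))
scene handle top 29 (array([ 0.53314874, -0.04357121,  0.00758006]), np.float64(0.10016202026785259)) [ 0.53363102 -0.04294113  0.10008051]
  ring 213 (array([ 0.6006929 , -0.14890081,  0.02585736]), np.float64(0.08859423473184269))
top handle top 15 (array([ 0.53378313, -0.04680503,  0.007996  ]), np.float64(0.10015983582309107)) [ 0.53451125 -0.04365636  0.10013076]
  ring 28 (array([ 0.60588293, -0.13952038,  0.01448085]), np.float64(0.08753324645170857))
units [2.065 0.023 0.606] yaw_y 32.49 tiltfix [-0.02  -0.025  0.   ] pos [ 0.6005 -0.1493  0.1661] t 13.0 F [-0.2 -0.4 -1. ] w 1.0004778726920815 gf 0.0
```

View pics/scene6.png

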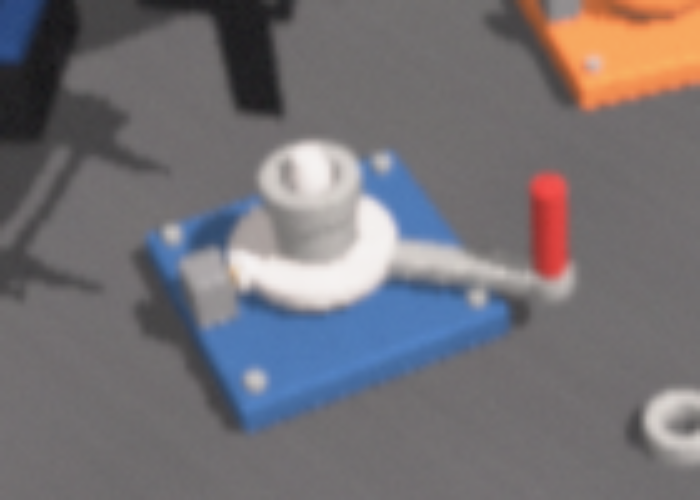

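The scene crop shows the ring seated level on the fixture at (310,200), with its top measured at 0.089 m, and the lever still at rest with its handle at (550,225). Next I move over the handle.

```bash
python3 -m pendant '[{"linear":[0.4,0,0],"angular":[0,0,0],"claw":-1},{"linear":[0.5,0.02,0],"angular":[0,0,0],"claw":-1},{"linear":[0.5,0,0],"angular":[0,0,0],"claw":-1},{"linear":[0.4,0,0.2],"angular":[0,0,0],"claw":-1},{"linear":[0.26,0,0.2],"angular":[0,0,0],"claw":-1},{"linear":[0,0,0],"angular":[0,0,0],"claw":-1},{"linear":[0,0,0],"angular":[0,0,0],"claw":-1}]' >/dev/null
python3 - <<'E'
from h import *
go([.534,-.045,.056])
s,d=grab(); W=cloud(d)
h=cv2.cvtColor(d["img"],cv2.COLOR_RGB2HSV); m=((h[...,0]<5)|(h[...,0]>174))&(h[...,1]>130)
p=top(W[m],(.535,-.045),.096,.106,0,.04); print(len(p),annulus(p) if len(p)>4 else 0)
E
```

```text
units [ 0.024 -0.033  1.466] yaw_y 32.48 tiltfix [ 0.001  0.005 -0.   ] pos [ 0.5364 -0.0451  0.144 ] t 13.875 F [ 0.1 -0.6  0.7] w 0.9989469603451387 gf 0.0
369 (array([ 0.53308495, -0.04487509,  0.00828072]), np.float64(0.10111913754666241))
```

```bash
python3 -m pendant '[{"linear":[0.02,-0.04,0.3],"angular":[0,0,0],"claw":-1},{"linear":[0,0,0.4],"angular":[0,0,0],"claw":-1},{"linear":[0,0,0.4],"angular":[0,0,0],"claw":-1},{"linear":[0,0,0.3],"angular":[0,0,0],"claw":-1},{"linear":[0,0,0.07],"angular":[0,0,0],"claw":-1},{"linear":[0,0,0],"angular":[0,0,0],"claw":-1}]'
python3 -m pendant '[{"linear":[0,0,0],"angular":[0,0,0],"claw":0},{"linear":[0,0,0],"angular":[0,0,0],"claw":0.4},{"linear":[0,0,0],"angular":[0,0,0],"claw":1},{"linear":[0,0,0],"angular":[0,0,0],"claw":1},{"linear":[0,0,0],"angular":[0,0,0],"claw":1},{"linear":[0,0,0],"angular":[0,0,0],"claw":1},{"linear":[0,0,0],"angular":[0,0,0],"claw":1},{"linear":[0,0,0],"angular":[0,0,0],"claw":1}]' 30
python3 -m pendant '[{"linear":[0,0,0],"angular":[0,0,0],"claw":1},{"linear":[0,0,0],"angular":[0,0,0],"claw":1},{"linear":[0,0,0],"angular":[0,0,0],"claw":1}]' 40
```

```text
time_s: 14.68
tool_pos: [0.5335, -0.0451, 0.0557]
ee_rot: [0.0, 0.481, 0.877, -0.0]
force: [0.2, -0.7, 0.3]
width: 1.0
gripper_force: 0.0
time_s: 15.68
tool_pos: [0.5333, -0.0449, 0.0556]
ee_rot: [-0.0, 0.481, 0.877, -0.0]
force: [-0.1, -0.5, -0.8]
width: 0.216
gripper_force: 0.0
time_s: 16.05
tool_pos: [0.5334, -0.0449, 0.0557]
ee_rot: [0.0, 0.481, 0.877, 0.0]
force: [0.5, -0.6, -0.4]
width: 0.185
gripper_force: 40.0
```

```bash
cat >> h.py <<'E'
def ang(c=(.6013,-.1494),rest=np.array([.5334,-.0449])):
    from cell import sensors
    s=sensors.sense(); v=s["tool_pos"][:2]-c; v0=rest-c; go([.5334,-.0449,.0557])
    print("angle",np.arctan2(v0[0]*v[1]-v0[1]*v[0],v0@v),"rad",np.hypot(*v),np.hypot(*v0))
E
python3 -m pendant '[{"linear":[0,-0.083,0],"angular":[0,0,-0.46],"claw":1},{"linear":[-0.002,-0.083,0],"angular":[0,0,-0.46],"claw":1},{"linear":[-0.002,-0.083,0],"angular":[0,0,-0.46],"claw":1},{"linear":[-0.002,-0.083,0],"angular":[0,0,-0.46],"claw":1},{"linear":[-0.002,-0.083,0],"angular":[0,0,-0.46],"claw":1},{"linear":[0,0,0],"angular":[0,0,0],"claw":1}]'
python3 -c "
from h import *
ang()"
```

```text
time_s: 16.8
tool_pos: [0.5145, -0.0598, 0.0557]
ee_rot: [0.001, 0.391, 0.92, 0.001]
force: [4.4, 2.9, -3.3]
width: 0.183
gripper_force: 40.0
units [-0.04   0.399  0.001] yaw_y 43.95 tiltfix [ 0.029  0.008 -0.   ] pos [ 0.5145 -0.0598  0.0557] t 16.8 F [ 4.4  2.9 -3.3] w 0.18255234276762328 gf 40.00138700008392
angle 0.19324125249659932 rad 0.12475725229040988 0.12462206867164417
```

```bash
python3 -m pendant '[{"linear":[-0.002,-0.083,0],"angular":[0,0,-0.46],"claw":1},{"linear":[-0.002,-0.083,0],"angular":[0,0,-0.46],"claw":1},{"linear":[-0.002,-0.083,0],"angular":[0,0,-0.46],"claw":1},{"linear":[-0.002,-0.083,0],"angular":[0,0,-0.46],"claw":1},{"linear":[-0.002,-0.083,0],"angular":[0,0,-0.46],"claw":1},{"linear":[0,0,0],"angular":[0,0,0],"claw":1}]'
python3 -c "
from h import *
ang()"
python3 -m pendant '[{"linear":[-0.002,-0.083,0],"angular":[0,0,-0.46],"claw":1},{"linear":[-0.002,-0.083,0],"angular":[0,0,-0.46],"claw":1},{"linear":[-0.002,-0.083,0],"angular":[0,0,-0.46],"claw":1},{"linear":[-0.002,-0.083,0],"angular":[0,0,-0.46],"claw":1},{"linear":[-0.002,-0.083,0],"angular":[0,0,-0.46],"claw":1},{"linear":[0,0,0],"angular":[0,0,0],"claw":1}]'
python3 -c "
from h import *
ang()"
```

```text
time_s: 17.55
tool_pos: [0.4983, -0.0787, 0.0557]
ee_rot: [0.001, 0.297, 0.955, 0.001]
force: [3.2, 3.1, -1.1]
width: 0.186
gripper_force: 40.0
units [-0.162  0.795  0.001] yaw_y 55.43 tiltfix [ 0.027  0.005 -0.   ] pos [ 0.4983 -0.0787  0.0557] t 17.55 F [ 3.2  3.1 -1.1] w 0.18605566281965732 gf 40.00132620334625
angle 0.39263880642925775 rad 0.12494413350877281 0.12462206867164417
time_s: 18.3
tool_pos: [0.4861, -0.1004, 0.0556]
ee_rot: [0.0, 0.2, 0.98, 0.001]
force: [2.5, 4.6, -1.2]
width: 0.184
gripper_force: 40.0
units [-0.362  1.159  0.002] yaw_y 66.91 tiltfix [ 0.026 -0.001  0.   ] pos [ 0.4861 -0.1004  0.0556] t 18.3 F [ 2.5  4.6 -1.2] w 0.1844145113238403 gf 40.00194311141968
angle 0.5921523621215733 rad 0.12515399760548576 0.12462206867164417
```

```bash
python3 -m pendant '[{"linear":[-0.003,-0.083,0],"angular":[0,0,-0.46],"claw":1},{"linear":[-0.003,-0.083,0],"angular":[0,0,-0.46],"claw":1},{"linear":[-0.003,-0.083,0],"angular":[0,0,-0.46],"claw":1},{"linear":[-0.003,-0.083,0],"angular":[0,0,-0.46],"claw":1},{"linear":[-0.003,-0.083,0],"angular":[0,0,-0.46],"claw":1},{"linear":[0,0,0],"angular":[0,0,0],"claw":1},{"linear":[0,0,0],"angular":[0,0,0],"claw":1}]'
python3 - <<'E'
from h import *
from cell import viewer
ang()
for n in("scene","top"):
    d=viewer.get_image(n); W=cloud(d)
    h=cv2.cvtColor(d["img"],cv2.COLOR_RGB2HSV); m=((h[...,0]<5)|(h[...,0]>174))&(h[...,1]>130)
    p=top(W[m],(.48,-.12),.04,.106,0,.04); print(n,"handle",len(p),p.mean(0) if len(p) else 0)
    p=top(W,(.6012,-.149),.080,.094,.008,.03); print("  ring",len(p),annulus(p) if len(p)>9 else 0)
    if n=="scene": cv2.imwrite("pics/end.png",cv2.resize(d["img"][120:280,180:440,::-1],None,fx=3,fy=3))
E
```

```text
time_s: 19.18
tool_pos: [0.4788, -0.1236, 0.0556]
ee_rot: [-0.0, 0.101, 0.995, 0.001]
force: [1.0, 6.2, 1.7]
width: 0.184
gripper_force: 40.0
units [-0.629  1.468  0.002] yaw_y 78.45 tiltfix [ 0.032 -0.012 -0.   ] pos [ 0.4788 -0.1236  0.0556] t 19.175 F [1.  6.2 1.7] w 0.18412278736895893 gf 40.00130116939545
angle 0.7872608272574816 rad 0.12521322177783378 0.12462206867164417
scene handle 49 [ 0.48634125 -0.12110566  0.07448366]
  ring 212 (array([ 0.60064059, -0.1486218 ,  0.02572583]), np.float64(0.08867112902349794))
top handle 0 0
  ring 143 (array([ 0.60187281, -0.14854459,  0.02462536]), np.float64(0.08792499138971266))
```

View pics/end.png

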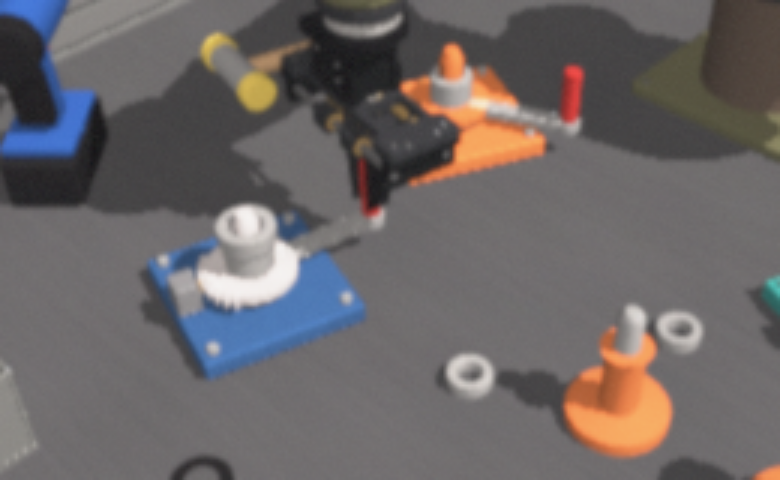

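The end view shows the ring seated on the blue fixture (245,240). The fingers hold the red handle at (370,190), at a lever angle of about 0.79 rad. I nudge it slightly toward the notch centre, check, and hand in.

```bash
python3 -m pendant '[{"linear":[0,-0.02,0],"angular":[0,0,-0.1],"claw":1},{"linear":[0,0,0],"angular":[0,0,0],"claw":1},{"linear":[0,0,0],"angular":[0,0,0],"claw":1},{"linear":[0,0,0],"angular":[0,0,0],"claw":1},{"linear":[0,0,0],"angular":[0,0,0],"claw":1}]' >/dev/null
python3 -c "
from h import *
ang()
from cell import workorder
print(workorder.close_job())"
```

```text
units [-0.642  1.478  0.003] yaw_y 78.95 tiltfix [ 0.037 -0.011 -0.   ] pos [ 0.4786 -0.1245  0.0556] t 19.9 F [0.8 7.2 1.6] w 0.18670081302873903 gf 40.002391934394836
angle 0.7947416209218028 rad 0.1252127380670992 0.12462206867164417
the job is handed in; nothing more can be done
None
```

The steel ring is seated on the blue fixture and released, and the fingers are holding the lever in the fourth notch at about 0.795 rad; I handed the job in at about 20 s, and no verdict came back.

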